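Check the die case and clear the wrong dies

TASK

Open the hinged case and check each stone die against the silhouette printed on its pocket's floor. Take out every die whose shape does not match its pocket, set it down gently, standing upright, in the aluminium return tray, and shut the lid fully again; leave the rightly packed dies standing in their pockets and do not disturb the jar, bowl, jaw-model holder or spatula.

Things in the scene. Friction and masses are not known exactly. Their poses are not given: they have to be found in the camera images.
- case: the storage case, grey plastic, fixed to the bench: a shallow base 160 mm (its x) by 226 mm (its y), 20 mm high with 5 mm walls, under a deep hinged lid 45 mm high. Origin at the centre of the underside; z up. The carrying bar is on its -x side, the hinge on its +x side; it stands turned so that the hinge is on the robot's left (+y) and the bar on its right. Inside, six pockets at x = -32 and +32 mm and y = -64, 0 and +64 mm.
- lid (a joint): opening angle of the case's lid in rad: 0 shut, 2.1 fully open (leaning back beyond upright). It starts at 0 to 0.3. The hinge is stiff: the lid stays where it is left, and takes about 3 N at the bar to move.
- lid_handle (a point): middle of the lid's carrying bar: a straight round steel bar of 10 mm diameter, parallel to the case's y, with 86 mm clear length between its two side arms, 40 mm clear of the lid's front face (centre to face). It may turn between gripping fingers. With the lid shut it is 40 mm above the bench; the lid's top is 65 mm above the bench.
- lid_hinge (a point): point on the hinge axis, at the middle of the lid's back edge, 20 mm above the bench; the axis runs along the case's y. The bar's centre is 200 mm in front of it (case -x) and 20 mm above it when the lid is shut.
- pocket_round_a: one of six white pocket floor plates, 59 x 59 x 4 mm, fixed in the case; printed with the dark silhouette of the kind of die that belongs there: a disc (48 mm). Its die stands on it, at its centre to within 6 mm. Origin at the centre of its underside, z up; its upper face is 4 mm above that, 12 mm above the bench. Which pocket lies where in the case changes every time.
- pocket_round_b: one of six white pocket floor plates, 59 x 59 x 4 mm, fixed in the case; printed with the dark silhouette of the kind of die that belongs there: a disc (48 mm). Its die stands on it, at its centre to within 6 mm. Origin at the centre of its underside, z up; its upper face is 4 mm above that, 12 mm above the bench. Which pocket lies where in the case changes every time.
- pocket_square_a: one of six white pocket floor plates, 59 x 59 x 4 mm, fixed in the case; printed with the dark silhouette of the kind of die that belongs there: a square (44 mm). Its die stands on it, at its centre to within 6 mm. Origin at the centre of its underside, z up; its upper face is 4 mm above that, 12 mm above the bench. Which pocket lies where in the case changes every time.
- pocket_square_b: one of six white pocket floor plates, 59 x 59 x 4 mm, fixed in the case; printed with the dark silhouette of the kind of die that belongs there: a square (44 mm). Its die stands on it, at its centre to within 6 mm. Origin at the centre of its underside, z up; its upper face is 4 mm above that, 12 mm above the bench. Which pocket lies where in the case changes every time.
- pocket_cross: one of six white pocket floor plates, 59 x 59 x 4 mm, fixed in the case; printed with the dark silhouette of the kind of die that belongs there: a cross (52 mm, arms 21 mm wide). Its die stands on it, at its centre to within 6 mm. Origin at the centre of its underside, z up; its upper face is 4 mm above that, 12 mm above the bench. Which pocket lies where in the case changes every time.
- pocket_oblong: one of six white pocket floor plates, 59 x 59 x 4 mm, fixed in the case; printed with the dark silhouette of the kind of die that belongs there: an oblong (54 mm along the case's x, 30 mm). Its die stands on it, at its centre to within 6 mm. Origin at the centre of its underside, z up; its upper face is 4 mm above that, 12 mm above the bench. Which pocket lies where in the case changes every time.
- die_round: loose stone die (a small model of one tooth, 40 to 70 g), upright: an ivory round base, 28 mm in diameter, 34 mm high, with a 14 mm wide white tooth on top (46 mm high in all). Origin at the centre of its underside, z up. It stands in some pocket, turned up to 0.3 rad from the case's own axes.
- die_square: loose stone die (a small model of one tooth, 40 to 70 g), upright: an ivory square base, 27 mm wide, 34 mm high, with a 14 mm wide white tooth on top (46 mm high in all). Origin at the centre of its underside, z up. It stands in some pocket, turned up to 0.3 rad from the case's own axes.
- die_cross_a: loose stone die (a small model of one tooth, 40 to 70 g), upright: an ivory cross-shaped base, 34 mm over the ends of its arms, arms 12 mm wide along its x and y, 34 mm high, with a 14 mm wide white tooth on top (46 mm high in all). Origin at the centre of its underside, z up. It stands in some pocket, turned up to 0.3 rad from the case's own axes. One of two alike, and either may be the wrongly packed one.
- die_cross_b: loose stone die (a small model of one tooth, 40 to 70 g), upright: an ivory cross-shaped base, 34 mm over the ends of its arms, arms 12 mm wide along its x and y, 34 mm high, with a 14 mm wide white tooth on top (46 mm high in all). Origin at the centre of its underside, z up. It stands in some pocket, turned up to 0.3 rad from the case's own axes. One of two alike, and either may be the wrongly packed one.
- die_oblong_a: loose stone die (a small model of one tooth, 40 to 70 g), upright: an ivory oblong base, 38 mm along its x, 18 mm along its y, 34 mm high, with a 14 mm wide white tooth on top (46 mm high in all). Origin at the centre of its underside, z up. It stands in some pocket, turned up to 0.3 rad from the case's own axes. One of two alike, and either may be the wrongly packed one.
- die_oblong_b: loose stone die (a small model of one tooth, 40 to 70 g), upright: an ivory oblong base, 38 mm along its x, 18 mm along its y, 34 mm high, with a 14 mm wide white tooth on top (46 mm high in all). Origin at the centre of its underside, z up. It stands in some pocket, turned up to 0.3 rad from the case's own axes. One of two alike, and either may be the wrongly packed one.
- tray: the shallow open aluminium return tray, fixed to the bench, 180 mm (its x) by 130 mm (its y), rim 14 mm high, walls and floor 4 mm thick; starts empty. Origin at the centre of its underside, z up.
- jar: bystander: closed jar, 60 mm wide, about 70 mm high, standing between tray and case. Origin at the centre of its underside, z up.
- bowl: bystander: green bowl, 90 mm wide, 45 mm high, beyond the case. Origin at the centre of its underside, z up.
- articulator: bystander: aluminium jaw-model holder, 100 x 90 mm, 110 mm high. Origin at the centre of its underside, z up.
- knife: bystander: spatula of 160 mm lying beyond the tray. Origin underneath it, near its middle.

How it is judged:
By the outcome, as a careful person would: the job done as asked, in the order asked, and still so for the second after the job is handed in, with the robot touching nothing.
It also fails if it takes over 72 s, if anything falls off the work surface, if the arm or the gripper's body presses on something with over 40 N, if the wrist force passes 120 N, or if a joint passes its speed limit or range.

ROBOT

A 6-joint arm with a two-finger parallel gripper is mounted at the origin on the work surface. World frame = base frame: x ahead of the robot, y to its left, z up, the work surface at z = 0. Lengths are in m, angles in rad, forces in N, time in s.
With the tool pointing down it reaches from about 0.35 to 0.775 m from the base axis. Payload 7.3 kg.
Tool frame: the origin (TCP) lies at the very end of the fingers, on their centre line; the grasp point (between the pads) lies 19 mm behind it (robot.pinch_z is the distance from the TCP to the grasp point, in m); z points along the fingers, y is the line along which they close (so a half turn about z gives the same grasp; the last joint's range is limited). The gripper opens to 92 mm and grips with 3 to 60 N. Pads are 19 mm wide; open, the fingers measure 130 mm over their backs; the gripper's body (75 mm by 190 mm) begins 47 mm behind the grasp point.
Start: joints at [-1.389, 0.342, 1.524, -0, 1.275, -0.146], TCP at [0.169, -0.497, 0.192] pointing down, gripper open.
Joint ranges: [-2.53, 2.53], [-0.77, 2.02], [0.04, 2.7], [-1, 4.14], [0.28, 2.66], [-3.11, 3.11]. Speed limits (rad/s): [2.57, 2.57, 3.14, 3.14, 3.14, 3.14].

INTERFACE

Orientations are given as [roll, pitch, yaw] about the fixed x, y, z axes, in that order (R = Rz(yaw) Ry(pitch) Rx(roll)).
In Python, from cell import robot gives the robot as it stands.
- The arm moves only by the tool move_arm, never from a script. Its argument "motion" is a list of rows, each a list of 6 numbers: the shift along the tool's x, y, z in units of 0.1 m (1.0 is 0.1 m), then the turn, a rotation vector about the tool's x, y, z in units of pi rad (1.0 is pi rad). In form: [[dx, dy, dz, rx, ry, rz], ...]. A call has 1 to 12 rows; each row is the pose to reach, as a shift and turn from the pose commanded when the call began, along the tool's axes at that moment, turning the shorter way round; what a row does not reach only later rows make up. A row lasts 1/8 s, in which the tool goes at most 62.5 mm and 10.7 degrees, less where a joint would pass 70% of its speed; a pose out of reach is approached as far as the arm can. A call with a number of a shift or a turn outside -1 to 1 is refused whole. A call with a gripper value outside its range is refused whole. "fingers" is the opening, from -1 (shut) to 1 (fully open), set as the call begins (left out, the last holds). The fingers move at their own pace and stop on an object; "newtons" is the grip in N (left out, the last holds). Time passes only in rows, so rows that repeat a pose let the fingers close. It gives the time, the measured TCP pose, the force, the opening and the grip force at its end, in the units of the state.
- robot.observe(): the state, without advancing time (a new reading comes with each control period).
- robot.read_camera(name): name is "scene" or "top" or "wrist"; returns a dict with "image" (400x640x3 uint8, red, green, blue), "range_z" (400x640 float32, m along the optical axis (not along the pixel's ray), 0 where there is no reading), "vfov" (degrees; the focal length in pixels is half the picture's height over the tangent of half this angle, whatever the lens; pixels are square), "cx", "cy" (the principal point, pixels), "extrinsics" (4x4, takes a point from camera to world coordinates); the wrist camera has in their place "hand_eye" (4x4, takes a point from camera to tool coordinates, whose origin is the TCP and whose axes are the flange's). Camera axes: x right, y up, looking along -z (the intrinsics and any distortion apply to the point x, -y, -z); pixel columns grow to the right and rows downward; lengths in m; the calibration is good to about 2 mm. A picture is of the moment at which its call begins: read the wrist's pose just before it.
- robot.hand_in(): hands the job in; it is judged then, once.
The state is a dict: "time": time; "qpos": joint angles; "qvel": joint speeds; "joint_efforts": joint torques, N m; "tool_pos": TCP position; "tool_rot": TCP orientation; "contact_force": force on the tool from outside, world axes, zero at the start; "torque": the same for the moment, N m; "opening": finger opening in m; "grip_force": force on a finger pad.
Only numpy, scipy, OpenCV 4.12 (cv2) and the standard library are available. Lean on these libraries where they do the work, as an engineer would, in place of code of your own. Each camera call takes 0.05 s, during which the arm holds its last target. There are 200 camera calls.

## Working session

There is one attempt and no reset: what is moved stays moved. The work goes in short steps, Python scripts to look and compute and a tool call to move; the robot and the scene stay as the last step left them, time stands still between calls to the robot, and variables do not carry over. Pictures are saved under pics/ and viewed, at most 10 in all, crops included, and the job is handed in when it is done.

Besides the shell and the picture viewer there is one more tool, called by a JSON object that holds its "api" and its "payload". move_arm: Moves the arm, as the interface text tells. Shifts and turns lie within -1 to 1; 1 stands for 0.1 m of shift or pi rad of turn. Its arguments: {"type":"object","properties":{"motion":{"type":"array"},"fingers":{"type":"number"},"newtons":{"type":"number"}},"required":["motion"]}

```bash
ls; mkdir -p pics; cat > h.py <<'E'
from cell import robot
import numpy as np, cv2
from scipy.spatial.transform import Rotation as R
def cam(n):
    s=robot.observe(); c=robot.read_camera(n)
    h,w=c["range_z"].shape; f=h/2/np.tan(np.radians(c["vfov"])/2)
    z=c["range_z"]; v,u=np.mgrid[:h,:w]
    P=np.stack([(u-c["cx"])/f*z,-(v-c["cy"])/f*z,-z,np.ones_like(z)],-1)
    if "extrinsics" in c: T=c["extrinsics"]
    else:
        T=np.eye(4);T[:3,:3]=R.from_euler("xyz",s["tool_rot"]).as_matrix();T[:3,3]=s["tool_pos"];T=T@c["hand_eye"]
    W=(P@np.array(T).T)[...,:3]; W[z==0]=np.nan
    return c,W,np.array(T),f
def save(n,im): cv2.imwrite("pics/"+n,im[...,::-1])
E
python3 - <<'E'
from h import *
s=robot.observe(); print({k:np.round(v,3) for k,v in s.items()})
c,W,T,f=cam("top"); save("top0.png",c["image"]); np.save("top0.npy",W); print(np.round(T,3),f,c["cx"],c["cy"],{k for k in c})
c,W,T,f=cam("scene"); save("scene0.png",c["image"]); print(np.round(T,3),f)
E
```

```text
pics
{'time': np.float64(0.0), 'qpos': array([-1.389,  0.343,  1.525,  0.   ,  1.275, -0.146]), 'qvel': array([-0.001,  0.001,  0.002, -0.001,  0.   ,  0.001]), 'joint_efforts': array([ 1.0000e-03, -4.3124e+01, -2.4422e+01,  7.2000e-02,  5.6000e-02,
       -0.0000e+00]), 'tool_pos': array([ 0.169, -0.497,  0.192]), 'tool_rot': array([-3.14 , -0.   ,  0.328]), 'contact_force': array([-0.064, -0.012, -0.344]), 'torque': array([-0.023,  0.006,  0.016]), 'grip_force': np.float64(0.0), 'opening': np.float64(0.092)}
[[ 0.029  0.992 -0.121  0.488]
 [-0.999  0.032  0.023 -0.058]
 [ 0.027  0.12   0.992  1.092]
 [ 0.     0.     0.     1.   ]] 414.1373030307082 317.37901735900255 197.4563829142576 {'range_z', 'image', 'cx', 'vfov', 'cy', 'extrinsics'}
[[ 0.723 -0.547  0.422  0.996]
 [ 0.691  0.575 -0.438 -0.47 ]
 [-0.004  0.608  0.794  0.777]
 [ 0.     0.     0.     1.   ]] 459.0938440251982
```

View pics/top0.png

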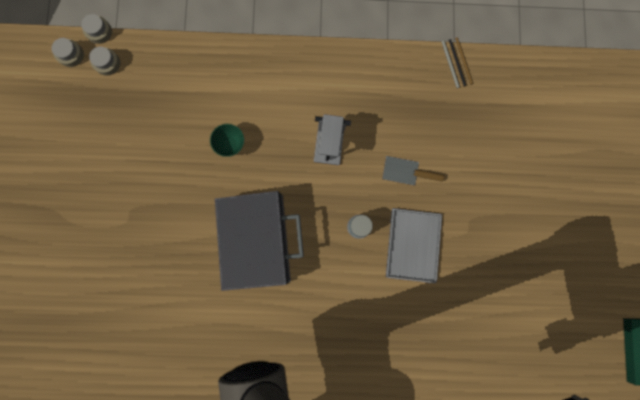

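View pics/scene0.png

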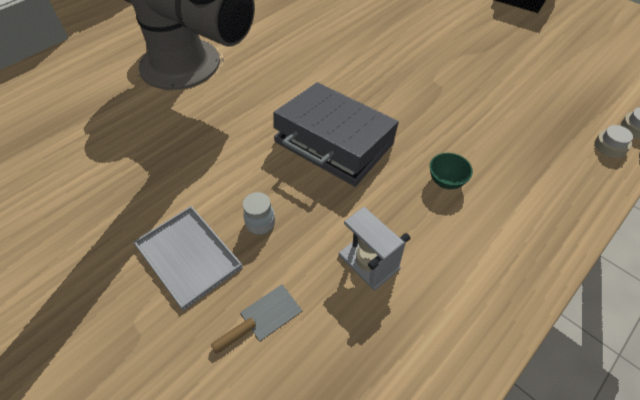

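The top view shows the case (217–287, 192–289) with its bar near (299, 237), the jar (361, 226) and the tray (388–442, 208–282). The lid is slightly ajar. Next I'll measure these.

```bash
cat > m1.py <<'E'
from h import *
W=np.load("top0.npy")
def rect(u0,u1,v0,v1,z0,z1):
    P=W[v0:v1,u0:u1].reshape(-1,3); P=P[(P[:,2]>z0)&(P[:,2]<z1)]; return P
P=rect(205,296,180,300,0.045,0.16)
A=np.c_[P[:,:2],np.ones(len(P))]; 
for _ in range(4):
    k,*_r=np.linalg.lstsq(A,P[:,2],rcond=None); r=P[:,2]-A@k; m=abs(r)<.004; P=P[m];A=A[m]
print("lid plane",k,len(P),P[:,2].min(),P[:,2].max()); print(cv2.minAreaRect(P[:,:2].astype(np.float32)), cv2.boxPoints(cv2.minAreaRect(P[:,:2].astype(np.float32))))
B=rect(284,310,205,270,0.03,0.2)
print("bar",len(B)); 
for v in range(212,264,4):
    row=W[v,284:308]; i=np.where(row[:,2]>0.02)[0]; print(v,[tuple(np.round(row[j],3)) for j in i[-4:]])
Tt=rect(380,450,200,290,0.007,0.03); print("tray rim",cv2.minAreaRect(Tt[:,:2].astype(np.float32)),np.median(Tt[:,2]))
Tt=rect(395,435,215,275,-.01,0.03); print("tray floor",np.median(Tt,0))
J=rect(340,380,205,250,0.055,0.1); print("jar",np.median(J,0),J.min(0),J.max(0))
J=rect(305,355,105,170,0.03,0.15); print("art",J.min(0),J.max(0))
E
python3 m1.py
```

```text
lid plane [ 0.01805952 -0.13397806  0.07962177] 4803 0.06511914360228976 0.08913273067918315
((0.5010020136833191, 0.08010228723287582), (0.2261611521244049, 0.15994393825531006), 7.399150371551514) [[ 0.3785642   0.14484571]
 [ 0.3991619  -0.01376637]
 [ 0.6234398   0.01535887]
 [ 0.6028421   0.17397095]]
bar 385
212 []
216 [(np.float64(0.564), np.float64(-0.03), np.float64(0.074)), (np.float64(0.563), np.float64(-0.033), np.float64(0.077)), (np.float64(0.564), np.float64(-0.035), np.float64(0.076)), (np.float64(0.564), np.float64(-0.038), np.float64(0.075))]
220 [(np.float64(0.554), np.float64(-0.031), np.float64(0.072)), (np.float64(0.554), np.float64(-0.033), np.float64(0.075)), (np.float64(0.554), np.float64(-0.036), np.float64(0.073)), (np.float64(0.554), np.float64(-0.038), np.float64(0.071))]
224 [(np.float64(0.544), np.float64(-0.034), np.float64(0.078)), (np.float64(0.544), np.float64(-0.036), np.float64(0.075)), (np.float64(0.544), np.float64(-0.039), np.float64(0.077)), (np.float64(0.544), np.float64(-0.041), np.float64(0.075))]
228 [(np.float64(0.534), np.float64(-0.034)
[... 1841 characters left out ...]
4(0.074)), (np.float64(0.467), np.float64(-0.051), np.float64(0.072))]
260 [(np.float64(0.456), np.float64(-0.007), np.float64(0.072)), (np.float64(0.455), np.float64(-0.009), np.float64(0.06)), (np.float64(0.455), np.float64(-0.011), np.float64(0.048)), (np.float64(0.454), np.float64(-0.013), np.float64(0.023))]
tray rim ((0.49539750814437866, -0.32971206307411194), (0.14769376814365387, 0.21039338409900665), 84.63424682617188) 0.008814093009086754
tray floor [ 0.50354257 -0.34214231  0.00524815]
jar [ 0.54601658 -0.19152259  0.07111843] [ 0.51952335 -0.21669424  0.05982744] [ 0.57154461 -0.1666838   0.07585468]
art [ 0.71028914 -0.15678717  0.03101027] [ 0.81188954 -0.06929474  0.11625133]
```

{"api": "move_arm", "payload": {"motion": [[0.33,-0.22,0,0,0,0.021],[0.67,-0.45,0,0,0,0.042],[1,-0.67,0,0,0,0.0636],[1,-0.67,0,0,0,0.0636]], "fingers": -0.48, "newtons": 25}}

```text
time: 0.6
tool_pos: [0.2432, -0.3995, 0.1923]
tool_rot: [-3.141, -0.0, 0.131]
contact_force: [-0.6, 0.4, -0.4]
opening: 0.0563
grip_force: 0.0
```

{"api": "move_arm", "payload": {"motion": [[0.27,-0.27,0,0,0,0],[0.54,-0.54,0,0,0,0],[0.8,-0.81,0,0,0,0]]}}

```text
time: 0.98
tool_pos: [0.3114, -0.3109, 0.1921]
tool_rot: [3.141, 0.0, 0.128]
contact_force: [1.0, -0.0, -0.3]
opening: 0.0268
grip_force: 0.0
```

{"api": "move_arm", "payload": {"motion": [[0.27,-0.27,0,0,0,0],[0.54,-0.54,0,0,0,0],[0.8,-0.81,0,0,0,0]]}}

```text
time: 1.35
tool_pos: [0.3807, -0.2203, 0.1922]
tool_rot: [3.141, 0.0, 0.128]
contact_force: [-0.2, 0.1, 1.7]
opening: 0.0238
grip_force: 0.0
```

{"api": "move_arm", "payload": {"motion": [[0.27,-0.27,0,0,0,0],[0.54,-0.54,0,0,0,0],[0.8,-0.81,0,0,0,0],[0.8,-0.81,0,0,0,0]]}}

```text
time: 1.85
tool_pos: [0.4501, -0.1291, 0.192]
tool_rot: [-3.142, 0.0, 0.131]
contact_force: [0.1, -0.5, 0.4]
opening: 0.0243
grip_force: 0.0
```

{"api": "move_arm", "payload": {"motion": [[0.26,-0.26,0,0,0,0],[0.52,-0.53,0,0,0,0],[0.775,-0.79,0,0,0,0],[0.775,-0.79,0.2,0,0,0],[0.775,-0.79,0.5,0,0,0],[0.775,-0.79,0.5,0,0,0]]}}

```text
time: 2.6
tool_pos: [0.5143, -0.0425, 0.1404]
tool_rot: [-3.14, 0.005, 0.127]
contact_force: [-0.8, -0.3, 0.3]
opening: 0.0239
grip_force: 0.0
```

```bash
python3 - <<'E'
from h import *
c,W,T,f=cam("wrist"); save("w1.png",c["image"]); np.save("w1.npy",W)
print(robot.observe()["tool_pos"]); print(np.round(T,3))
# bar: points in a box, between arms
m=(abs(W[...,0]-.5167)<.035)&(W[...,1]<-.03)&(W[...,1]>-.06)&(W[...,2]>.05)&(W[...,2]<.09)
B=W[m]; print(len(B),np.median(B,0),B.min(0),B.max(0)); print(np.polyfit(B[:,0],B[:,1],1))
E
```

```text
[ 0.51540677 -0.04267747  0.14190133]
[[ 0.128  0.96   0.251  0.58 ]
 [-0.992  0.124  0.033 -0.034]
 [ 0.    -0.253  0.968  0.332]
 [ 0.     0.     0.     1.   ]]
724 [ 0.51789507 -0.04030103  0.07399019] [ 0.48177977 -0.0492268   0.07001692] [ 0.55156477 -0.03183422  0.07654817]
[ 0.12648251 -0.10579202]
```

View pics/w1.png

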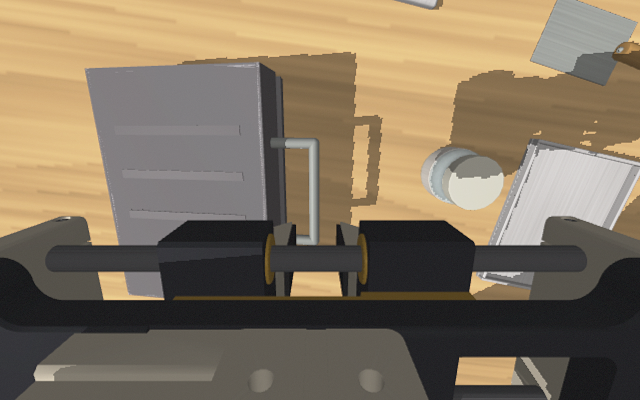

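The bar lies between the fingers (314, 190–240) and sits where the geometry predicts. I'll go down and grip it.

{"api": "move_arm", "payload": {"motion": [[0,-0.02,0.3,0,0,0],[0,-0.02,0.6,0,0,0],[0,-0.02,0.8,0,0,0],[0,-0.02,0.92,0,0,0],[0,-0.02,0.92,0,0,0]]}}

```text
time: 3.28
tool_pos: [0.5159, -0.04, 0.0506]
tool_rot: [3.141, -0.0, 0.128]
contact_force: [0.5, -0.5, -0.0]
opening: 0.024
grip_force: 0.0
```

{"api": "move_arm", "payload": {"motion": [[0,0,0,0,0,0],[0,0,0,0,0,0],[0,0,0,0,0,0]], "fingers": -1}}

```text
time: 3.65
tool_pos: [0.516, -0.0396, 0.0508]
tool_rot: [3.141, -0.001, 0.128]
contact_force: [0.4, -0.0, -0.2]
opening: 0.0013
grip_force: 0.0
```

```bash
python3 - <<'E'
from h import *
c,W,T,f=cam("wrist"); save("w2.png",c["image"]); np.save("w2.npy",W)
c,W2,T,f=cam("scene"); im=cv2.resize(c["image"][60:220,230:430],None,fx=3,fy=3); 
s=robot.observe(); print(s["opening"],s["grip_force"],s["tool_pos"],robot.pinch_z,s["contact_force"])
save("s2.png",np.vstack([cv2.resize(im,(640,512)),])); 
c,W,T,f=cam("top"); 
for v in range(216,262,4):
    row=W[v,284:308]; i=np.where(row[:,2]>0.02)[0]; print(v,[tuple(np.round(row[j],3)) for j in i[-4:]])
E
```

```text
0.00043741298235406873 0.0 [ 0.51586027 -0.03957772  0.05061213] 0.0188 [-0.60905255  0.39685394  0.0405464 ]
216 [(np.float64(0.537), np.float64(-0.053), np.float64(0.439)), (np.float64(0.537), np.float64(-0.055), np.float64(0.44)), (np.float64(0.537), np.float64(-0.056), np.float64(0.44)), (np.float64(0.537), np.float64(-0.058), np.float64(0.436))]
220 [(np.float64(0.53), np.float64(-0.053), np.float64(0.443)), (np.float64(0.53), np.float64(-0.055), np.float64(0.443)), (np.float64(0.53), np.float64(-0.056), np.float64(0.442)), (np.float64(0.53), np.float64(-0.058), np.float64(0.442))]
224 [(np.float64(0.524), np.float64(-0.053), np.float64(0.446)), (np.float64(0.524), np.float64(-0.055), np.float64(0.446)), (np.float64(0.524), np.float64(-0.057), np.float64(0.446)), (np.float64(0.524), np.float64(-0.058), np.float64(0.446))]
228 [(np.float64(0.518), np.float64(-0.054), np.float64(0.446)), (np.float64(0.518), np.float64(-0.055), np.float64(0.447)), (np.float64(0.518), np.float64(-0.057), np.float64(0.446)), (np.float64(0.518), np.float64(-0.058), np.float64(0.447))]
232 [(np.float64
[... 1236 characters left out ...]
float64(-0.055), np.float64(0.431)), (np.float64(0.48), np.float64(-0.056), np.float64(0.431)), (np.float64(0.48), np.float64(-0.058), np.float64(0.434)), (np.float64(0.48), np.float64(-0.06), np.float64(0.432))]
256 [(np.float64(0.474), np.float64(-0.055), np.float64(0.424)), (np.float64(0.474), np.float64(-0.057), np.float64(0.426)), (np.float64(0.474), np.float64(-0.058), np.float64(0.427)), (np.float64(0.474), np.float64(-0.06), np.float64(0.426))]
260 [(np.float64(0.456), np.float64(-0.007), np.float64(0.072)), (np.float64(0.455), np.float64(-0.009), np.float64(0.06)), (np.float64(0.455), np.float64(-0.011), np.float64(0.049)), (np.float64(0.454), np.float64(-0.013), np.float64(0.024))]
```

View pics/s2.png

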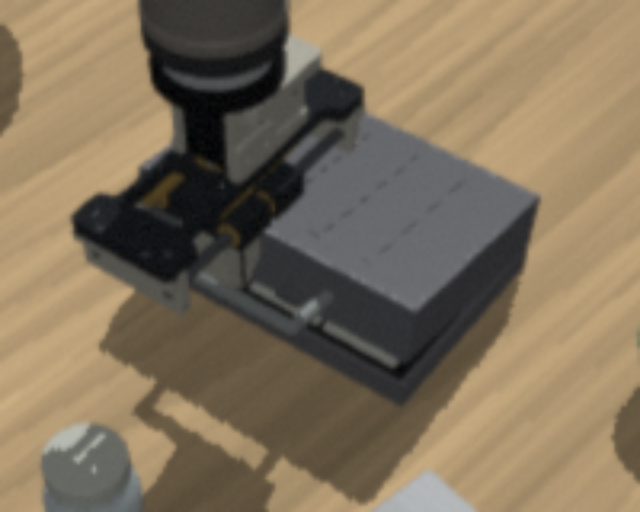

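```bash
python3 - <<'E'
from h import *
c,W,T,f=cam("scene"); im=c["image"]; a=cv2.resize(im[115:185,275:365],(720,560),interpolation=cv2.INTER_NEAREST); save("s3.png",a)
for v in range(135,166,3):
    print(v,[tuple(np.round(W[v,u]*1000).astype(int)) for u in range(292,330,4)])
W=np.load("w2.npy")
for x in (.48,.49,.50,.535,.545,.555):
    m=(abs(W[...,0]-x)<.003)&(W[...,1]<-.02)&(W[...,1]>-.07)&(W[...,2]>.03)&(W[...,2]<.1); B=W[m]
    if len(B): print(x,len(B),np.round(np.median(B,0),4),B.min(0),B.max(0))
E
```

```text
135 [(np.int64(512), np.int64(-58), np.int64(130)), (np.int64(534), np.int64(-67), np.int64(153)), (np.int64(551), np.int64(-72), np.int64(168)), (np.int64(553), np.int64(-64), np.int64(164)), (np.int64(557), np.int64(-58), np.int64(162)), (np.int64(506), np.int64(2), np.int64(81)), (np.int64(516), np.int64(4), np.int64(87)), (np.int64(523), np.int64(8), np.int64(89)), (np.int64(528), np.int64(15), np.int64(87)), (np.int64(533), np.int64(22), np.int64(86))]
138 [(np.int64(510), np.int64(-57), np.int64(120)), (np.int64(551), np.int64(-83), np.int64(169)), (np.int64(530), np.int64(-54), np.int64(131)), (np.int64(554), np.int64(-65), np.int64(157)), (np.int64(526), np.int64(-29), np.int64(110)), (np.int64(508), np.int64(0), np.int64(75)), (np.int64(517), np.int64(3), np.int64(80)), (np.int64(526), np.int64(6), np.int64(84)), (np.int64(536), np.int64(7), np.int64(90)), (np.int64(541), np.int64(14), np.int64(88))]
141 [(np.int64(550), np.int64(-92), np.int64(167)), (np.int64(553), np.int64(-85), np.int64(164)), (np.int64(530), np.int64(-54), np.int64(124)), (np.int64(529), np.int64(-43), 
[... 3795 characters left out ...]
, np.int64(-2)), (np.int64(522), np.int64(-5), np.int64(4)), (np.int64(532), np.int64(-2), np.int64(10)), (np.int64(543), np.int64(-1), np.int64(17)), (np.int64(551), np.int64(4), np.int64(19))]
0.48 16 [ 0.4798 -0.0444  0.0746] [ 0.47734416 -0.04506294  0.0736527 ] [ 0.48247853 -0.04375787  0.07592147]
0.535 152 [ 0.5349 -0.0379  0.0738] [ 0.53200267 -0.04305603  0.06969884] [ 0.53799455 -0.03277982  0.07619529]
0.545 151 [ 0.5449 -0.0365  0.0739] [ 0.54205209 -0.04171016  0.06990346] [ 0.54799551 -0.03152524  0.07578689]
0.555 187 [ 0.5555 -0.0343  0.0735] [ 0.55207213 -0.0402566   0.06883891] [ 0.55799019 -0.02044749  0.07614637]<stdin>:4: RuntimeWarning: invalid value encountered in cast
```

View pics/s3.png

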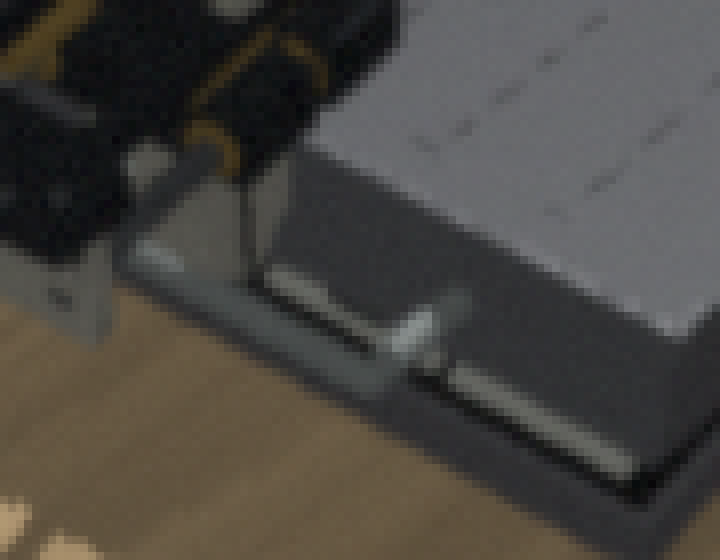

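```bash
python3 - <<'E'
from h import *
for n,t in(("w1.npy",[.5154,-.0427,.1419]),("w2.npy",[.5159,-.0396,.0506])):
    W=np.load(n); M=R.from_euler("xyz",[np.pi,0,.128]).as_matrix()
    L=(W-t)@M*1000   # tool coords mm
    m=(abs(L[...,1])<60)&(L[...,2]<5)&(abs(L[...,0])<60)
    for z in range(-100,5,8):
        q=L[m&(abs(L[...,2]-z)<4)]
        if len(q): print(n,z,len(q),q[:,:2].min(0).round(),q[:,:2].max(0).round())
s=robot.observe();print(s["opening"])
E
```

```text
w1.npy -100 247 [  1. -42.] [34. 42.]
w1.npy -92 150 [ -4. -15.] [11. 15.]
w1.npy -84 139 [ -9. -15.] [ 6. 14.]
w1.npy -76 338 [-12. -15.] [ 2. 14.]
w1.npy -68 70 [-12. -20.] [10. 19.]
w1.npy -60 240 [-12. -21.] [ 9. 21.]
w1.npy -52 247 [  3. -22.] [ 9. 22.]
w1.npy -44 246 [ -1. -24.] [ 9. 24.]
w1.npy -36 147 [ -3. -22.] [ 9. 21.]
w1.npy -28 1 [ 7. 13.] [ 7. 13.]
w2.npy -92 21 [-0. -3.] [4. 3.]
w2.npy -84 256 [-10.  -3.] [3. 3.]
w2.npy -76 18 [-8. -2.] [2. 3.]
w2.npy -68 3 [ 8. -3.] [9. 3.]
w2.npy -60 65 [ 8. -3.] [10.  3.]
w2.npy -52 89 [ 8. -5.] [10.  5.]
w2.npy -44 81 [ 8. -5.] [10.  5.]
w2.npy -36 3000 [  7. -60.] [60.  5.]
w2.npy -28 763 [-46. -42.] [60.  5.]
w2.npy -20 2245 [-48. -41.] [60.  6.]
w2.npy -12 341 [  2. -40.] [ 60. -27.]
w2.npy -4 287 [ -1. -38.] [ 60. -36.]
w2.npy 4 170 [ -2. -37.] [ 60. -36.]
0.0004834665312994287
```

```bash
python3 - <<'E'
from h import *
W=np.load("w1.npy"); M=R.from_euler("xyz",[np.pi,0,.128]).as_matrix()
L=(W-[.5154,-.0427,.1419])@M*1000
m=(abs(L[...,1])<30)&(L[...,2]<-15)&(L[...,2]>-66)&(abs(L[...,0])<15)
q=L[m]; print(np.percentile(q[:,2],[50,90,95,98,99,99.7,100]).round(1)); print(q[q[:,2]>-37].round(1)[::8])
c,W,T,f=cam("scene"); L=(W-[.5159,-.0396,.0506])@M*1000
q=L[(abs(L[...,1])<26)&(abs(L[...,0])<16)&(L[...,2]>-75)]; q=q[np.argsort(q[:,2])]; print(q.round(1)[-25:])
E
```

```text
[-50.1 -38.  -36.5 -34.8 -33.8 -33.  -31.5]
[[  8.9 -15.8 -34. ]
 [  8.9 -16.2 -36. ]
 [  8.6  16.6 -35. ]
 [  8.6 -14.4 -36.6]
 [  8.5  18.2 -36.4]
 [  6.9  13.2 -33.8]
 [  7.3  12.4 -36.5]
 [  4.9  11.9 -35.1]]
[[ -4.6 -20.6  52. ]
 [ -2.8 -14.7  52.1]
 [ 12.6  23.   52.2]
 [  7.7  -4.7  52.2]
 [  3.9  25.9  52.2]
 [-15.6   1.4  52.4]
 [ -4.8 -10.   52.4]
 [-13.8 -25.2  52.5]
 [  3.9   1.2  52.5]
 [  5.6   3.4  52.5]
 [  7.5 -12.1  52.5]
 [ -1.3  -9.1  52.5]
 [-15.7 -16.7  52.7]
 [ 12.8 -19.7  52.8]
 [  5.4  10.3  52.8]
 [  0.2   7.1  52.8]
 [  9.1  -6.4  52.8]
 [ 12.4   5.1  52.9]
 [  7.   19.4  52.9]
 [  5.5 -11.1  53.1]
 [ -7.1  12.1  53.2]
 [ -7.4 -16.9  53.9]
 [ 11.4  25.1  54.3]
 [ -4.2  12.3  54.4]
 [ 10.2 -23.1  54.5]]
```

The fingertips measure about 34 mm short of the reported TCP, both in the wrist camera and in the scene camera. The fingers therefore closed above the bar. From here I'll use 34 mm for the tip offset and 53 mm for the grasp point.

{"api": "move_arm", "payload": {"motion": [[0,0,0,0,0,0],[0,0,0,0,0,0],[0,0,0,0,0,0],[0,0,0.12,0,0,0],[0,0,0.24,0,0,0],[0,0,0.35,0,0,0],[0,0,0.35,0,0,0]], "fingers": -0.48}}

```text
time: 4.78
tool_pos: [0.5148, -0.0394, 0.014]
tool_rot: [-3.141, 0.002, 0.128]
contact_force: [0.5, -0.1, -0.5]
opening: 0.0241
grip_force: 0.0
```

{"api": "move_arm", "payload": {"motion": [[0,0,0,0,0,0],[0,0,0,0,0,0],[0,0,0,0,0,0]], "fingers": -1}}

```text
time: 5.15
tool_pos: [0.5162, -0.0404, 0.0158]
tool_rot: [3.14, -0.001, 0.128]
contact_force: [-0.3, -5.4, 0.7]
opening: 0.0093
grip_force: 25.0
```

{"api": "move_arm", "payload": {"motion": [[0,-0.06,-0.19,0,0,0],[0,-0.14,-0.38,0,0,0],[0,-0.23,-0.55,0,0,0],[0,-0.345,-0.72,0,0,0],[0,-0.47,-0.875,0,0,0],[0,-0.58,-0.98,0,0,0],[0,-0.58,-0.98,0,0,0]]}}

```text
time: 6.02
tool_pos: [0.5089, 0.0167, 0.1156]
tool_rot: [3.138, -0.003, 0.129]
contact_force: [-2.8, -9.1, 9.2]
opening: 0.0089
grip_force: 25.0
```

{"api": "move_arm", "payload": {"motion": [[0,-0.155,-0.13,0,0,0],[0,-0.32,-0.24,0,0,0],[0,-0.495,-0.34,0,0,0],[0,-0.68,-0.42,0,0,0],[0,-0.87,-0.48,0,0,0],[0,-0.99,-0.505,0,0,0]]}}

```text
time: 6.78
tool_pos: [0.4963, 0.1165, 0.1652]
tool_rot: [3.141, -0.003, 0.129]
contact_force: [0.9, -3.8, 5.4]
opening: 0.0092
grip_force: 25.0
```

{"api": "move_arm", "payload": {"motion": [[0,-0.2,-0.03,0,0,0],[0,-0.4,-0.035,0,0,0],[0,-0.6,-0.025,0,0,0],[0,-0.8,0.005,0,0,0],[0,-0.99,0.06,0,0,0]]}}

```text
time: 7.4
tool_pos: [0.4834, 0.2153, 0.1581]
tool_rot: [-3.141, -0.002, 0.128]
contact_force: [3.2, -1.4, -0.3]
opening: 0.0092
grip_force: 25.0
```

{"api": "move_arm", "payload": {"motion": [[0,-0.19,0.07,0,0,0],[0,-0.37,0.16,0,0,0],[0,-0.44,0.2,0,0,0],[0,-0.44,0.2,0,0,0]]}}

```text
time: 7.9
tool_pos: [0.4776, 0.2592, 0.137]
tool_rot: [-3.141, -0.0, 0.129]
contact_force: [4.9, 2.0, -0.3]
opening: 0.0091
grip_force: 25.0
```

{"api": "move_arm", "payload": {"motion": [[0,0,0,0,0,0],[0,0,0,0,0,0],[0,0,0,0,0,0],[0,0,-0.3,0,0,0],[0,0,-0.65,0,0,0],[0,0,-1,0,0,0]], "fingers": -0.4}}

```text
time: 8.65
tool_pos: [0.477, 0.2578, 0.2387]
tool_rot: [3.141, 0.001, 0.128]
contact_force: [0.4, 1.5, -0.1]
opening: 0.0279
grip_force: 0.0
```

{"api": "move_arm", "payload": {"motion": [[-0.16,0.28,-0.15,0,0,0],[-0.32,0.56,-0.3,0,0,0],[-0.5,0.85,-0.45,0,0,0]]}}

```text
time: 9.02
tool_pos: [0.4379, 0.1664, 0.2832]
tool_rot: [3.142, 0.0, 0.128]
contact_force: [0.0, 0.4, 0.5]
opening: 0.0274
grip_force: 0.0
```

{"api": "move_arm", "payload": {"motion": [[-0.16,0.28,-0.15,0,0,0],[-0.32,0.56,-0.3,0,0,0],[-0.48,0.84,-0.45,0,0,0],[-0.48,0.84,-0.45,0,0,0],[-0.48,0.84,-0.45,0,0,0]]}}

```text
time: 9.65
tool_pos: [0.4017, 0.0782, 0.3275]
tool_rot: [-3.141, 0.0, 0.128]
contact_force: [-0.2, -1.1, -0.8]
opening: 0.0277
grip_force: 0.0
```

```bash
python3 - <<'E'
from h import *
c,W,T,f=cam("wrist"); save("w3.png",c["image"]); np.save("w3.npy",W); print(np.round(T,3),f)
E
```

```text
[[ 0.128  0.961  0.246  0.466]
 [-0.992  0.124  0.033  0.086]
 [ 0.001 -0.248  0.969  0.52 ]
 [ 0.     0.     0.     1.   ]] 281.0340549997464
```

View pics/w3.png

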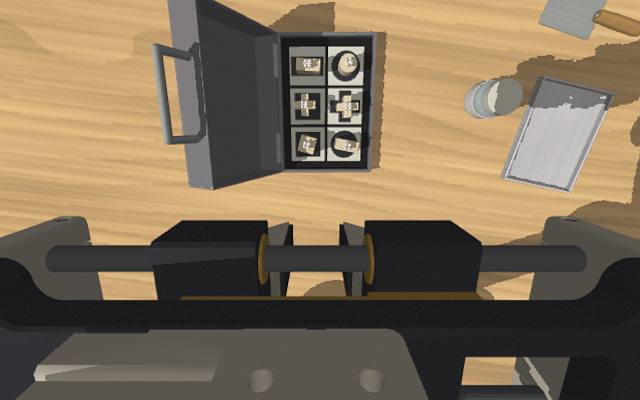

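{"api": "move_arm", "payload": {"motion": [[0.13,0.02,0.33,0,0,0],[0.26,0.03,0.67,0,0,0],[0.4,0.05,1,0,0,0],[0.4,0.05,1,0,0,0],[0.4,0.05,1,0,0,0]]}}

```text
time: 10.32
tool_pos: [0.4422, 0.0785, 0.2285]
tool_rot: [-3.142, -0.0, 0.129]
contact_force: [-0.5, -0.3, 0.6]
opening: 0.0277
grip_force: 0.0
```

```bash
python3 - <<'E'
from h import *
c,W,T,f=cam("wrist"); np.savez("w4.npz",W=W,im=c["image"],T=T,f=f,cx=c["cx"],cy=c["cy"])
# rectified view: base-top plane z=0.046 , case frame, 4 px/mm ; right = world -y(case -x), up = world +x (case -y)
O=np.array([.4915,.1534]);ex=np.array([-.129,.992]);ey=np.array([-.992,-.129]); C=O-.08*ex
print("centre",C)
def rect(z,s=2.5):
    h,w=int(226*s),int(160*s); v,u=np.mgrid[:h,:w]
    X=-(u/s-80)/1000; Y=(v/s-113)/1000
    P=np.stack([C[0]+X*ex[0]+Y*ey[0],C[1]+X*ex[1]+Y*ey[1],np.full_like(X,z)],-1)
    q=(P-T[:3,3])@T[:3,:3]; 
    return cv2.remap(c["image"],(c["cx"]+f*q[...,0]/-q[...,2]).astype(np.float32),(c["cy"]-f*q[...,1]/-q[...,2]).astype(np.float32),cv2.INTER_CUBIC)
save("r4.png",np.hstack([rect(.012),rect(.046)]))
E
```

```text
centre [0.50182 0.07404]
```

View pics/r4.png

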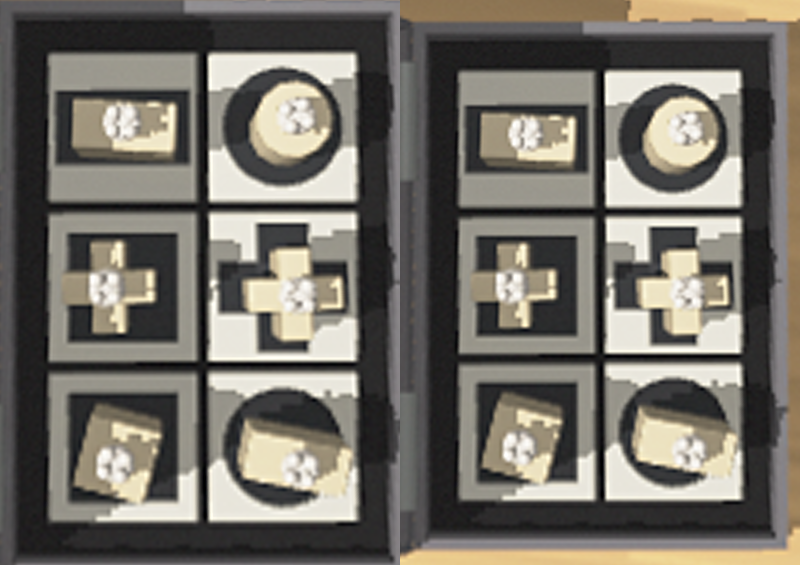

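The rectified view shows two mismatches: the cross die in the square pocket (middle-left, 120, 285) and the oblong die in the round pocket (bottom-right, 293, 455). The other four dies match. Next I'll measure the tops of all the dies.

```bash
python3 - <<'E'
from h import *
d=np.load("w4.npz"); W=d["W"]
C=np.array([.50182,.07404]);ex=np.array([-.129,.992]);ey=np.array([-.992,-.129])
X=(W[...,:2]-C)@ex*1000; Y=(W[...,:2]-C)@ey*1000; Z=W[...,2]*1000
print("wall/plate z", np.nanmedian(Z[(abs(X)<75)&(abs(Y)<105)&(Z<20)]))
for px in(32,-32):
  for py in(-64,0,64):
    m=(abs(X-px)<30)&(abs(Y-py)<30)
    t=m&(Z>40)&(Z<50); p=np.c_[X[t],Y[t]].astype(np.float32); r=cv2.minAreaRect(p); k=m&(Z>53)
    print(px,py,len(p),"rect",np.round(r[0],1),np.round(r[1],1),round(r[2],1),"z",np.median(Z[t]).round(1),"tooth",np.round([np.mean(X[k]),np.mean(Y[k]),np.median(Z[k])],1))
    if (px,py) in((32,0),(-32,64)):
        # raster
        g=np.zeros((23,23),int)
        for a,b in p: g[int((b-py+34.5)//3),int((px-a+34.5)//3)]+=1
        print("\n".join("".join("#" if c else "." for c in r) for r in g))
b=(Z>16)&(Z<23)&(abs(X)<90)&(abs(Y)<125); print("rim",cv2.minAreaRect(np.c_[X[b],Y[b]].astype(np.float32)))
E
```

```text
wall/plate z 11.568788359241356
32 -64 371 rect [ 29. -58.] [18.  37.3] 86.7 z 46.0 tooth [ 29.2 -58.   56.1]
32 0 309 rect [35.   1.5] [30.9 30.5] 45.8 z 46.1 tooth [ 37.6  25.5 349.4]
.......................
.......................
.......................
.......................
.......................
.......................
........#####..........
........#####..........
........#####..........
........#####..........
.....####..#####.......
....#####...####.......
....#####...####.......
....#####...####.......
........#####..........
........#####..........
........#####..........
........#####..........
.......................
.......................
.......................
.......................
.......................
32 64 314 rect [31.7 64.6] [27.  26.8] 75.1 z 46.1 tooth [ 36.6  36.4 370.4]
-32 -64 309 rect [-33.  -60.2] [26.2 27.2] 2.3 z 46.1 tooth [-33.1 -60.2  56.1]
-32 0 315 rect [-33.7   3.9] [30.5 30.9] 46.2 z 46.2 tooth [-28.3  25.7 351.8]
-32 64 300 rect [-34.4  66.3] [18.2 37.8] 79.1 z 46.1 tooth [-31.3  43.9 368.1]
.......................
.......................
.......................
.......................
.......................
.......................
.......................
.......................
......######...........
......##########.......
......#############....
......######..#####....
.....######....####....
.....######...#####....
.......#####..#####....
............#######....
................##.....
.......................
.......................
.......................
.......................
.......................
.......................
rim ((4.411369323730469, 1.6361236572265625), (225.96023559570312, 171.13070678710938), 89.9997787475586)
```

{"api": "move_arm", "payload": {"motion": [[-0.01,0.06,0,0,0,-0.055],[-0.02,0.12,0,0,0,-0.11],[-0.03,0.18,0,0,0,-0.165],[-0.04,0.24,0,0,0,-0.22],[-0.05,0.3,0,0,0,-0.275],[-0.06,0.36,0,0,0,-0.33],[-0.07,0.42,0,0,0,-0.385],[-0.08,0.465,0,0,0,-0.44],[-0.08,0.465,0,0,0,-0.44],[-0.08,0.465,0,0,0,-0.44]], "fingers": -0.3}}

```text
time: 11.62
tool_pos: [0.4403, 0.0311, 0.2286]
tool_rot: [3.14, 0.0, 1.507]
contact_force: [-0.7, -0.3, -0.7]
opening: 0.0321
grip_force: 0.0
```

```bash
python3 - <<'E'
from h import *
im=cv2.imread("pics/top0.png"); W=np.load("top0.npy")
hsv=cv2.cvtColor(im,cv2.COLOR_BGR2HSV); m=np.zeros(im.shape[:2],np.uint8); m[195:295,375:455]=(hsv[195:295,375:455,1]<60)&(hsv[195:295,375:455,2]>60)
m=cv2.morphologyEx(m,cv2.MORPH_OPEN,np.ones((3,3)))
n,l,s,_=cv2.connectedComponentsWithStats(m); i=1+np.argmax(s[1:,4]); q=W[l==i]; r=cv2.minAreaRect(q[:,:2].astype(np.float32)); print("tray",r,np.median(q[:,2]))
W=np.load("w3.npy"); im=cv2.imread("pics/w3.png"); hsv=cv2.cvtColor(im,cv2.COLOR_BGR2HSV)
z=W[...,2]; m=((z>.009)&(z<.018)&(W[...,1]<-.23)&(W[...,1]>-.45)&(hsv[...,1]<60)); q=W[m][:,:2]; print("rim wrist",cv2.minAreaRect(q.astype(np.float32)),len(q))
m=((z<.009)&(z>.002)&(W[...,1]<-.23)&(W[...,1]>-.45)&(hsv[...,1]<50)); q=W[m]; print("floor",cv2.minAreaRect(q[:,:2].astype(np.float32)),np.median(q[:,2]))
J=(z>.06)&(z<.09)&(W[...,1]<-.15)&(W[...,1]>-.25); print("jar",W[J].min(0),W[J].max(0))
s=robot.observe(); print(s["tool_pos"],s["tool_rot"],s["qpos"])
E
```

```text
tray ((0.500098705291748, -0.34093067049980164), (0.12997566163539886, 0.1816507875919342), 82.36846923828125) nan
rim wrist ((0.553317129611969, -0.3434526026248932), (0.13303980231285095, 0.2857886552810669), 85.23870086669922) 1312
floor ((0.5630046725273132, -0.3348265588283539), (0.3120250701904297, 0.14964282512664795), 2.39214825630188) 0.004638651755588308
jar [ 0.51809505 -0.21887427  0.06012457] [ 0.56984383 -0.1661184   0.07332525]
[0.44027922 0.03106601 0.22855345] [3.14011423e+00 3.81257647e-05 1.50703530e+00] [-1.03545894e-01  1.56773927e-01  1.67214376e+00  2.14256940e-05
  1.31119620e+00 -3.97903804e-02]
```

{"api": "move_arm", "payload": {"motion": [[0,0,0.4,0,0,0],[0,0,0.8,0,0,0],[0,0,1,0,0,0]]}}

```text
time: 12.0
tool_pos: [0.4391, 0.0312, 0.1263]
tool_rot: [-3.139, -0.0, 1.508]
contact_force: [0.7, 0.3, -0.6]
opening: 0.0318
grip_force: 0.0
```

{"api": "move_arm", "payload": {"motion": [[0,0,0.4,0,0,0],[0,0,0.7,0,0,0],[0,0,0.9,0,0,0],[0,0,0.9,0,0,0]]}}

```text
time: 12.5
tool_pos: [0.4393, 0.0311, 0.037]
tool_rot: [-3.139, -0.0, 1.509]
contact_force: [0.5, 0.8, 1.1]
opening: 0.0324
grip_force: 0.0
```

```bash
python3 - <<'E'
from h import *
c,W,T,f=cam("wrist"); save("w5.png",c["image"]); s=robot.observe(); print(s["tool_pos"],s["contact_force"],s["opening"])
M=R.from_euler("xyz",s["tool_rot"]).as_matrix(); L=(W-s["tool_pos"])@M*1000
m=(abs(L[...,0])<15)&(abs(L[...,1])<32)&(L[...,2]<-15)&(L[...,2]>-66); print(np.nanpercentile(L[m][:,2],[90,98,99,100]))
m=(W[...,2]>.042)&(W[...,2]<.050)&(abs(L[...,0])<30)&(abs(L[...,1])<13); q=L[m]; print(len(q),cv2.minAreaRect(q[:,:2].astype(np.float32)),q.min(0),q.max(0))
E
```

```text
[0.44010786 0.03103557 0.03788956] [-0.15927635  0.09473368  0.81292261] 0.03223266926487009
[-17.91176016 -16.17221357 -15.53334516 -15.00820919]
934 ((1.8148469924926758, 0.8317651748657227), (34.874488830566406, 17.731243133544922), 0.3484860062599182) [-15.63725335  -8.11102287 -10.42411315] [19.2944139   9.79195399 -4.13504494]
```

{"api": "move_arm", "payload": {"motion": [[0,0.01,0.2,0,0,0],[0,0.01,0.4,0,0,0],[0,0.01,0.53,0,0,0],[0,0.01,0.53,0,0,0]]}}

```text
time: 13.05
tool_pos: [0.4411, 0.0308, -0.0152]
tool_rot: [-3.141, 0.0, 1.51]
contact_force: [0.5, 0.4, 0.0]
opening: 0.0322
grip_force: 0.0
```

{"api": "move_arm", "payload": {"motion": [[0,0,0,0,0,0],[0,0,0,0,0,0],[0,0,0,0,0,0]], "fingers": -1, "newtons": 20}}

```text
time: 13.42
tool_pos: [0.4417, 0.0307, -0.0145]
tool_rot: [3.14, 0.0, 1.51]
contact_force: [0.8, 0.2, 5.5]
opening: 0.0177
grip_force: 20.0
```

{"api": "move_arm", "payload": {"motion": [[0,0,-0.1,0,0,0],[0,0,-0.35,0,0,0],[0,0,-0.6,0,0,0],[0,0,-0.85,0,0,0],[0,0,-1,0,0,0]]}}

```text
time: 14.05
tool_pos: [0.4414, 0.0308, 0.0865]
tool_rot: [3.14, 0.0, 1.51]
contact_force: [0.6, -0.3, -1.6]
opening: 0.0177
grip_force: 20.0
```

{"api": "move_arm", "payload": {"motion": [[-0.2,0.02,-0.1,0,0,0],[-0.5,0.04,-0.15,0,0,0],[-0.8,0.06,-0.15,0,0,0],[-0.93,0.08,-0.15,0,0,0]]}}

```text
time: 14.55
tool_pos: [0.4434, -0.0636, 0.1003]
tool_rot: [3.141, 0.0, 1.509]
contact_force: [-0.1, -0.1, -0.8]
opening: 0.018
grip_force: 20.0
```

{"api": "move_arm", "payload": {"motion": [[-0.31,0.03,0,0,0,0],[-0.62,0.05,0,0,0,0],[-0.93,0.08,0,0,0,0]]}}

```text
time: 14.92
tool_pos: [0.4457, -0.1562, 0.1]
tool_rot: [-3.141, -0.0, 1.511]
contact_force: [0.1, 0.6, -0.5]
opening: 0.018
grip_force: 20.0
```

{"api": "move_arm", "payload": {"motion": [[-0.31,0.03,0,0,0,0],[-0.62,0.05,0,0,0,0],[-0.93,0.08,0,0,0,0]]}}

```text
time: 15.3
tool_pos: [0.4481, -0.2495, 0.0999]
tool_rot: [-3.141, -0.001, 1.51]
contact_force: [-0.2, -0.8, -0.6]
opening: 0.0182
grip_force: 20.0
```

{"api": "move_arm", "payload": {"motion": [[-0.31,0.03,0,0,0,0],[-0.6,0.05,0,0,0,0],[-0.8,0.07,0,0,0,0],[-0.93,0.08,0,0,0,0],[-0.93,0.08,0,0,0,0]]}}

```text
time: 15.92
tool_pos: [0.4505, -0.3426, 0.0997]
tool_rot: [-3.141, -0.0, 1.51]
contact_force: [0.4, 0.1, -0.5]
opening: 0.0179
grip_force: 20.0
```

{"api": "move_arm", "payload": {"motion": [[0,0,0.3,0,0,0],[0,0,0.6,0,0,0],[0,0,0.85,0,0,0],[0,0,1,0,0,0]]}}

```text
time: 16.42
tool_pos: [0.4502, -0.341, -0.0013]
tool_rot: [-3.14, -0.001, 1.511]
contact_force: [-0.1, -0.9, -0.9]
opening: 0.018
grip_force: 20.0
```

{"api": "move_arm", "payload": {"motion": [[0,0,0.07,0,0,0],[0,0,0.13,0,0,0],[0,0,0.17,0,0,0],[0,0,0.19,0,0,0],[0,0,0.2,0,0,0],[0,0,0.2,0,0,0]]}}

```text
time: 17.18
tool_pos: [0.4506, -0.3426, -0.02]
tool_rot: [3.141, 0.0, 1.51]
contact_force: [-0.3, 0.5, 0.1]
opening: 0.0181
grip_force: 20.0
```

{"api": "move_arm", "payload": {"motion": [[0,0,0.01,0,0,0],[0,0,0.02,0,0,0],[0,0,0.02,0,0,0]]}}

```text
time: 17.55
tool_pos: [0.4505, -0.3424, -0.0223]
tool_rot: [-3.142, -0.0, 1.51]
contact_force: [0.8, -1.0, -0.4]
opening: 0.0178
grip_force: 20.0
```

{"api": "move_arm", "payload": {"motion": [[0,0,0.01,0,0,0],[0,0,0.01,0,0,0]]}}

```text
time: 17.8
tool_pos: [0.4506, -0.3425, -0.0225]
tool_rot: [3.141, 0.0, 1.51]
contact_force: [-1.3, 1.4, 4.3]
opening: 0.0181
grip_force: 20.0
```

{"api": "move_arm", "payload": {"motion": [[0,0,0,0,0,0],[0,0,0,0,0,0],[0,0,0,0,0,0],[0,0,-0.15,0,0,0],[0,0,-0.5,0,0,0],[0,0,-1,0,0,0]], "fingers": -0.3}}

```text
time: 18.55
tool_pos: [0.45, -0.3419, 0.0778]
tool_rot: [-3.14, -0.001, 1.51]
contact_force: [1.3, -0.7, 0.0]
opening: 0.0323
grip_force: 0.0
```

{"api": "move_arm", "payload": {"motion": [[0.2,0.01,-0.3,0,0,0],[0.56,0.02,-0.5,0,0,0],[0.91,0.035,-0.5,0,0,0]]}}

```text
time: 18.92
tool_pos: [0.4606, -0.2517, 0.1298]
tool_rot: [3.137, 0.003, 1.51]
contact_force: [0.7, -0.2, -0.6]
opening: 0.0329
grip_force: 0.0
```

{"api": "move_arm", "payload": {"motion": [[0.45,0.02,0,0,0,0],[0.91,0.035,0,0,0,0]], "fingers": -0.04}}

```text
time: 19.18
tool_pos: [0.4687, -0.1601, 0.128]
tool_rot: [3.14, 0.001, 1.51]
contact_force: [0.5, 0.9, 0.9]
opening: 0.0428
grip_force: 0.0
```

{"api": "move_arm", "payload": {"motion": [[0.45,0.02,0,0,0,0],[0.91,0.035,0,0,0,0]]}}

```text
time: 19.42
tool_pos: [0.4778, -0.0692, 0.128]
tool_rot: [3.14, 0.0, 1.51]
contact_force: [0.1, -1.2, -0.1]
opening: 0.044
grip_force: 0.0
```

{"api": "move_arm", "payload": {"motion": [[0.45,0.02,0,0,0,0],[0.91,0.035,0,0,0,0]]}}

```text
time: 19.68
tool_pos: [0.4868, 0.0215, 0.128]
tool_rot: [3.14, 0.0, 1.51]
contact_force: [-0.1, 0.2, -0.5]
opening: 0.0439
grip_force: 0.0
```

{"api": "move_arm", "payload": {"motion": [[0.4,0.02,0,0,0,-0.02],[0.7,0.03,0,0,0,-0.04],[0.9,0.035,0,0,0,-0.0605],[0.9,0.035,0,0,0,-0.0605],[0.9,0.035,0,0,0,-0.0605]]}}

```text
time: 20.3
tool_pos: [0.4955, 0.1091, 0.1273]
tool_rot: [3.141, 0.0, 1.699]
contact_force: [0.5, 0.9, 0.0]
opening: 0.0442
grip_force: 0.0
```

```bash
cat > chk.py <<'E'
from h import *
s=robot.observe(); c,W,T,f=cam("wrist"); print(s["tool_pos"],s["tool_rot"],s["opening"])
C=np.array([.50182,.07404]);ex=np.array([-.129,.992]);ey=np.array([-.992,-.129])
X=(W[...,:2]-C)@ex*1000; Y=(W[...,:2]-C)@ey*1000; Z=W[...,2]*1000
for px in(32,-32):
  for py in(-64,0,64):
    t=(abs(X-px)<30)&(abs(Y-py)<30)&(Z>42)&(Z<50); p=np.c_[X[t],Y[t]].astype(np.float32)
    if len(p)>20: r=cv2.minAreaRect(p); print(px,py,len(p),np.round(r[0],1),np.round(r[1],1),round(r[2],1))
E
python3 chk.py
python3 - <<'E'
from h import *
c,W,T,f=cam("top"); m=(W[...,0]>.41)&(W[...,0]<.59)&(W[...,1]<-.28)&(W[...,1]>-.4)&(W[...,2]>.03)&(W[...,2]<.1)
print(m.sum(),W[m].mean(0),W[m].max(0))
E
```

```text
[0.49545498 0.10910314 0.12725711] [3.14115273e+00 4.38983756e-04 1.69923648e+00] 0.044244296058806566
32 -64 524 [ 29.  -58.1] [18.1 38.4] 87.0
32 0 515 [34.9  1.3] [31.1 31.4] 45.6
32 64 567 [31.8 64.4] [27.2 27.5] 74.9
-32 0 44 [-18.3   4.3] [ 3.1 11.6] 0.8
114 [ 0.45079094 -0.34023449  0.04135688] [ 0.45937574 -0.32221581  0.05453014]
```

{"api": "move_arm", "payload": {"motion": [[0,0,0.3,0,0,0],[0,0,0.6,0,0,0],[0,0,0.8,0,0,0],[0,0,0.8,0,0,0]]}}

```text
time: 20.9
tool_pos: [0.4944, 0.1088, 0.0457]
tool_rot: [-3.138, -0.0, 1.699]
contact_force: [0.8, -0.4, -0.0]
opening: 0.044
grip_force: 0.0
```

{"api": "move_arm", "payload": {"motion": [[0,0,0.2,0,0,0],[0,0,0.4,0,0,0],[0,0,0.62,0,0,0],[0,0,0.62,0,0,0]]}}

```text
time: 21.4
tool_pos: [0.4951, 0.1092, -0.0153]
tool_rot: [-3.14, 0.0, 1.7]
contact_force: [-0.4, 0.2, 0.4]
opening: 0.0441
grip_force: 0.0
```

{"api": "move_arm", "payload": {"motion": [[0,0,0,0,0,0],[0,0,0,0,0,0],[0,0,0,0,0,0]], "fingers": -1, "newtons": 20}}

```text
time: 21.78
tool_pos: [0.4966, 0.1096, -0.0139]
tool_rot: [3.139, 0.0, 1.7]
contact_force: [0.7, -0.7, 6.3]
opening: 0.0337
grip_force: 20.0
```

{"api": "move_arm", "payload": {"motion": [[0,0,-0.1,0,0,0],[0,0,-0.35,0,0,0],[0,0,-0.6,0,0,0],[0,0,-0.85,0,0,0],[0,0,-1,0,0,0]]}}

```text
time: 22.4
tool_pos: [0.4958, 0.1098, 0.0864]
tool_rot: [3.14, 0.0, 1.7]
contact_force: [-0.3, 0.4, -0.3]
opening: 0.0337
grip_force: 20.0
```

{"api": "move_arm", "payload": {"motion": [[-0.2,-0.01,-0.1,0,0,0],[-0.5,-0.02,-0.15,0,0,0],[-0.8,-0.03,-0.15,0,0,0],[-0.904,-0.04,-0.15,0,0,0]]}}

```text
time: 22.9
tool_pos: [0.5031, 0.0183, 0.0998]
tool_rot: [-3.141, 0.0, 1.699]
contact_force: [-1.2, 0.2, -1.5]
opening: 0.0339
grip_force: 20.0
```

{"api": "move_arm", "payload": {"motion": [[-0.3,-0.01,0,0,0,0],[-0.6,-0.03,0,0,0,0],[-0.904,-0.04,0,0,0,0]]}}

```text
time: 23.28
tool_pos: [0.5106, -0.0708, 0.0997]
tool_rot: [-3.141, -0.001, 1.701]
contact_force: [0.1, 1.2, -0.3]
opening: 0.034
grip_force: 20.0
```

{"api": "move_arm", "payload": {"motion": [[-0.3,-0.01,0,0,0,0],[-0.6,-0.03,0,0,0,0],[-0.904,-0.04,0,0,0,0]]}}

```text
time: 23.65
tool_pos: [0.5184, -0.161, 0.0996]
tool_rot: [-3.141, -0.001, 1.701]
contact_force: [0.7, 0.4, -0.9]
opening: 0.034
grip_force: 20.0
```

{"api": "move_arm", "payload": {"motion": [[-0.3,-0.01,0,0,0,0],[-0.6,-0.03,0,0,0,0],[-0.904,-0.04,0,0,0,0]]}}

```text
time: 24.02
tool_pos: [0.5263, -0.2511, 0.0996]
tool_rot: [-3.141, -0.001, 1.701]
contact_force: [0.9, 0.2, -1.0]
opening: 0.0334
grip_force: 20.0
```

{"api": "move_arm", "payload": {"motion": [[-0.3,-0.01,0,0,0,0],[-0.6,-0.03,0,0,0,0],[-0.8,-0.035,0,0,0,0],[-0.904,-0.04,0,0,0,0],[-0.904,-0.04,0,0,0,0]]}}

```text
time: 24.65
tool_pos: [0.534, -0.3409, 0.0995]
tool_rot: [-3.141, -0.001, 1.7]
contact_force: [0.3, 0.1, -1.4]
opening: 0.0339
grip_force: 20.0
```

{"api": "move_arm", "payload": {"motion": [[0,0,0.3,0,0,0],[0,0,0.6,0,0,0],[0,0,0.85,0,0,0],[0,0,1,0,0,0]]}}

```text
time: 25.15
tool_pos: [0.5337, -0.3396, -0.0014]
tool_rot: [-3.14, -0.002, 1.701]
contact_force: [0.2, 0.1, -0.6]
opening: 0.0341
grip_force: 20.0
```

{"api": "move_arm", "payload": {"motion": [[0,0,0.07,0,0,0],[0,0,0.13,0,0,0],[0,0,0.17,0,0,0],[0,0,0.19,0,0,0],[0,0,0.2,0,0,0],[0,0,0.2,0,0,0]]}}

```text
time: 25.9
tool_pos: [0.5341, -0.3413, -0.02]
tool_rot: [3.141, 0.0, 1.7]
contact_force: [0.1, 0.5, -0.8]
opening: 0.0335
grip_force: 20.0
```

{"api": "move_arm", "payload": {"motion": [[0,0,0.01,0,0,0],[0,0,0.02,0,0,0],[0,0,0.02,0,0,0]]}}

```text
time: 26.28
tool_pos: [0.5341, -0.3412, -0.0218]
tool_rot: [3.141, 0.0, 1.7]
contact_force: [-0.9, 0.1, 2.5]
opening: 0.0339
grip_force: 20.0
```

{"api": "move_arm", "payload": {"motion": [[0,0,0.005,0,0,0],[0,0,0.005,0,0,0],[0,0,0.005,0,0,0],[0,0,-0.15,0,0,0],[0,0,-0.5,0,0,0],[0,0,-1,0,0,0]], "fingers": -0.04}}

```text
time: 27.02
tool_pos: [0.5334, -0.3407, 0.0787]
tool_rot: [-3.14, -0.001, 1.7]
contact_force: [0.4, -0.6, 0.0]
opening: 0.0442
grip_force: 0.0
```

{"api": "move_arm", "payload": {"motion": [[0.2,0,-0.4,0,0,0],[0.5,0,-0.8,0,0,0],[0.9,0,-1,0,0,0]]}}

```text
time: 27.4
tool_pos: [0.5231, -0.2521, 0.1816]
tool_rot: [3.138, 0.004, 1.699]
contact_force: [-0.2, 0.9, 0.0]
opening: 0.0443
grip_force: 0.0
```

{"api": "move_arm", "payload": {"motion": [[0.12,0,-0.05,0,0,0.0556],[0.24,0,-0.1,0,0,0.111],[0.36,0,-0.15,0,0,0.167],[0.48,0,-0.2,0,0,0.222],[0.6,0,-0.25,0,0,0.278],[0.7,0,-0.3,0,0,0.333],[0.8,0,-0.35,0,0,0.389],[0.9,0,-0.4,0,0,0.444],[1,0,-0.4,0,0,0.5],[1,0,-0.4,0,0,0.5],[1,0,-0.4,0,0,0.5]], "fingers": -0.44}}

```text
time: 28.78
tool_pos: [0.5095, -0.153, 0.2184]
tool_rot: [3.141, -0.001, 0.133]
contact_force: [0.0, 0.6, -0.8]
opening: 0.026
grip_force: 0.0
```

```bash
python3 - <<'E'
from h import *
s=robot.observe(); print(s["tool_pos"],s["tool_rot"],s["opening"])
c,W,T,f=cam("top")
m=(W[...,0]>.41)&(W[...,0]<.59)&(W[...,1]<-.28)&(W[...,1]>-.4)&(W[...,2]>.03)&(W[...,2]<.1)
for lo,hi in((.41,.49),(.49,.59)):
    k=m&(W[...,0]>lo)&(W[...,0]<hi); print(k.sum(),W[k].mean(0),W[k].max(0))
k=(W[...,0]>.45)&(W[...,0]<.52)&(W[...,1]>.12)&(W[...,1]<.34)&(W[...,2]>.10)
q=W[k]; 
for y in np.arange(.15,.3,.01):
    b=q[abs(q[:,1]-y)<.005]; print(round(y,2),len(b),b[:,2].max().round(3) if len(b) else "")
E
```

```text
[ 0.50952351 -0.15299898  0.21836715] [ 3.14087615e+00 -6.27729552e-04  1.33064467e-01] 0.02600967118034213<stdin>:6: RuntimeWarning: Mean of empty slice.
  ret = um.true_divide(
Traceback (most recent call last):
ValueError: zero-size array to reduction operation maximum which has no identity
```

{"api": "move_arm", "payload": {"motion": [[0.02,-0.41,0,0,0,0],[0.043,-0.825,0,0,0,0]]}}

```text
time: 29.08
tool_pos: [0.503, -0.0702, 0.2177]
tool_rot: [-3.142, 0.0, 0.13]
contact_force: [0.9, -0.1, 0.4]
opening: 0.0257
grip_force: 0.0
```

{"api": "move_arm", "payload": {"motion": [[0.02,-0.41,0,0,0,0],[0.043,-0.825,0,0,0,0]]}}

```text
time: 29.32
tool_pos: [0.4966, 0.0128, 0.2179]
tool_rot: [3.141, -0.0, 0.131]
contact_force: [0.5, -1.4, -0.1]
opening: 0.0257
grip_force: 0.0
```

{"api": "move_arm", "payload": {"motion": [[0.02,-0.41,-0.2,0,0,0],[0.043,-0.825,-0.2,0,0,0]]}}

```text
time: 29.58
tool_pos: [0.4911, 0.0953, 0.2393]
tool_rot: [3.141, -0.003, 0.131]
contact_force: [0.3, -0.9, -0.6]
opening: 0.0259
grip_force: 0.0
```

{"api": "move_arm", "payload": {"motion": [[0.02,-0.41,0,0,0,0],[0.043,-0.825,0,0,0,0]]}}

```text
time: 29.82
tool_pos: [0.4839, 0.1777, 0.2379]
tool_rot: [3.141, -0.0, 0.131]
contact_force: [0.8, 0.3, -0.4]
opening: 0.0255
grip_force: 0.0
```

{"api": "move_arm", "payload": {"motion": [[0.02,-0.41,0,0,0,0],[0.04,-0.7,0,0,0,0],[0.043,-0.825,0,0,0,0],[0.043,-0.825,0,0,0,0],[0.043,-0.825,0,0,0,0]]}}

```text
time: 30.45
tool_pos: [0.4778, 0.258, 0.2378]
tool_rot: [3.141, 0.0, 0.129]
contact_force: [-0.4, 0.3, 0.6]
opening: 0.0258
grip_force: 0.0
```

```bash
python3 - <<'E'
from h import *
s=robot.observe(); print(s["tool_pos"],s["tool_rot"],s["opening"])
c,W,T,f=cam("wrist"); np.save("w6.npy",W)
M=R.from_euler("xyz",s["tool_rot"]).as_matrix(); L=(W-s["tool_pos"])@M*1000
for x in (10,20,30,35):
    m=(abs(L[...,0]-x)<3)&(abs(L[...,1])<30)&(L[...,2]>-25)&(L[...,2]<40); q=L[m]; 
    if len(q): t=q[q[:,2]<q[:,2].min()+6]; print(x,len(q),t[:,1].min().round(1),t[:,1].max().round(1),"z tool",q[:,2].min().round(1),"world top",s["tool_pos"][2]*1000-q[:,2].min())
c,W,T,f=cam("top")
m=(W[...,0]>.41)&(W[...,0]<.59)&(W[...,1]<-.28)&(W[...,1]>-.4)&(W[...,2]>.03)&(W[...,2]<.1)
for lo,hi in((.41,.49),(.49,.59)):
    k=m&(W[...,0]>lo)&(W[...,0]<hi); print(k.sum(),W[k].mean(0),W[k].max(0)) if k.any() else 0
E
```

```text
[0.47776235 0.25802684 0.23777962] [3.14104155e+00 1.07690272e-04 1.28947203e-01] 0.025757998439813846
115 [ 0.45074504 -0.3403034   0.04106581] [ 0.45938811 -0.32155091  0.05350965]
118 [ 0.53390683 -0.3399921   0.04058169] [ 0.55049909 -0.32460495  0.05186445]
```

```bash
python3 - <<'E'
from h import *
W=np.load("w6.npy"); M=R.from_euler("xyz",[3.141,0,.129]).as_matrix(); L=(W-[.4778,.258,.2378])@M*1000
for x in (15,25,32,38):
    m=(abs(L[...,0]-x)<3)&(abs(L[...,1])<30)&(L[...,2]>15)&(L[...,2]<70); q=L[m]
    if len(q): t=q[q[:,2]<np.percentile(q[:,2],1)+6]; print(x,len(q),t[:,1].min().round(1),t[:,1].max().round(1),np.percentile(q[:,2],[1,50]).round(1))
E
```

```text
15 75 -5.5 3.1 [41.5 42.9]
25 83 -5.5 4.0 [40.8 42.8]
32 84 -5.4 4.0 [40.7 42.7]
38 84 -5.4 3.9 [41.2 42.8]
```

{"api": "move_arm", "payload": {"motion": [[0,-0.008,0.3,0,0,0],[0,-0.008,0.6,0,0,0],[0,-0.008,0.85,0,0,0],[0,-0.008,1,0,0,0],[0,-0.008,1,0,0,0]]}}

```text
time: 31.18
tool_pos: [0.4771, 0.2593, 0.1372]
tool_rot: [3.141, 0.002, 0.129]
contact_force: [-0.2, -0.1, 0.2]
opening: 0.0261
grip_force: 0.0
```

{"api": "move_arm", "payload": {"motion": [[0,0,0,0,0,0],[0,0,0,0,0,0],[0,0,0,0,0,0]], "fingers": -1, "newtons": 25}}

```text
time: 31.55
tool_pos: [0.478, 0.2601, 0.1387]
tool_rot: [-3.141, -0.002, 0.13]
contact_force: [0.5, 1.0, 2.2]
opening: 0.0089
grip_force: 25.0
```

{"api": "move_arm", "payload": {"motion": [[0,0.07,-0.04,0,0,0],[0,0.25,-0.13,0,0,0],[0,0.44,-0.2,0,0,0]]}}

```text
time: 31.92
tool_pos: [0.4835, 0.2169, 0.1594]
tool_rot: [-3.139, -0.002, 0.13]
contact_force: [0.9, 4.1, 0.3]
opening: 0.0087
grip_force: 25.0
```

{"api": "move_arm", "payload": {"motion": [[0,0.195,-0.05,0,0,0],[0,0.39,-0.085,0,0,0],[0,0.595,-0.095,0,0,0],[0,0.795,-0.085,0,0,0],[0,0.99,-0.06,0,0,0]]}}

```text
time: 32.55
tool_pos: [0.4964, 0.1172, 0.1648]
tool_rot: [-3.141, -0.002, 0.129]
contact_force: [1.4, 3.0, 3.4]
opening: 0.0089
grip_force: 25.0
```

{"api": "move_arm", "payload": {"motion": [[0,0.12,0.025,0,0,0],[0,0.31,0.085,0,0,0],[0,0.495,0.165,0,0,0],[0,0.67,0.26,0,0,0],[0,0.835,0.375,0,0,0],[0,0.99,0.505,0,0,0]]}}

```text
time: 33.3
tool_pos: [0.5091, 0.0185, 0.1129]
tool_rot: [3.141, -0.001, 0.129]
contact_force: [2.8, 0.5, 2.3]
opening: 0.0092
grip_force: 25.0
```

{"api": "move_arm", "payload": {"motion": [[0,0.105,0.105,0,0,0],[0,0.235,0.26,0,0,0],[0,0.345,0.425,0,0,0],[0,0.44,0.6,0,0,0],[0,0.52,0.79,0,0,0],[0,0.58,0.98,0,0,0],[0,0.58,0.98,0,0,0]]}}

```text
time: 34.17
tool_pos: [0.5166, -0.0396, 0.0137]
tool_rot: [3.14, 0.0, 0.129]
contact_force: [2.9, -8.1, 0.3]
opening: 0.009
grip_force: 25.0
```

{"api": "move_arm", "payload": {"motion": [[0,0.025,0.1,0,0,0],[0,0.04,0.18,0,0,0],[0,0.045,0.24,0,0,0],[0,0.045,0.27,0,0,0],[0,0.045,0.27,0,0,0]]}}

```text
time: 34.8
tool_pos: [0.5175, -0.0447, -0.0123]
tool_rot: [3.138, -0.001, 0.13]
contact_force: [2.4, -14.4, -0.4]
opening: 0.0091
grip_force: 25.0
```

{"api": "move_arm", "payload": {"motion": [[0,0,0.01,0,0,0],[0,0,0.02,0,0,0],[0,0,0.02,0,0,0]]}}

```text
time: 35.17
tool_pos: [0.5175, -0.0449, -0.014]
tool_rot: [3.138, -0.001, 0.13]
contact_force: [1.1, -13.3, 1.2]
opening: 0.0093
grip_force: 25.0
```

{"api": "move_arm", "payload": {"motion": [[0,0.02,0.01,0,0,0],[0,0.02,0.02,0,0,0],[0,0.02,0.02,0,0,0]]}}

```text
time: 35.55
tool_pos: [0.5174, -0.0451, -0.0161]
tool_rot: [3.14, -0.001, 0.13]
contact_force: [3.7, -6.5, -0.8]
opening: 0.009
grip_force: 25.0
```

{"api": "move_arm", "payload": {"motion": [[0,0,0.01,0,0,0],[0,0,0.02,0,0,0],[0,0,0.02,0,0,0]]}}

```text
time: 35.92
tool_pos: [0.5175, -0.0453, -0.018]
tool_rot: [3.14, -0.001, 0.13]
contact_force: [2.4, -8.5, 1.1]
opening: 0.009
grip_force: 25.0
```

```bash
cat > lid.py <<'E'
from h import *
C=np.array([.50182,.07404]);ex=np.array([-.129,.992]);ey=np.array([-.992,-.129])
for n in("top","scene","wrist"):
    c,W,T,f=cam(n); X=(W[...,:2]-C)@ex; Y=(W[...,:2]-C)@ey; Z=W[...,2]
    m=(abs(X)<.07)&(abs(Y)<.1)&(Z>.05)&(Z<.1); A=np.c_[X[m],Y[m],np.ones(m.sum())]; z=Z[m]
    for _ in range(5):
        k=np.linalg.lstsq(A,z,rcond=None)[0]; g=abs(z-A@k)<.004; A,z=A[g],z[g]
    b=(X<-.10)&(X>-.14)&(abs(Y)<.04)&(Z>.02)&(Z<.09)
    print(n,len(z),k.round(4),"bar",b.sum(),np.nanmedian(W[b],0) if b.any() else "", np.nanpercentile(Z[b],95) if b.any() else "")
E
python3 lid.py
```

```text
top 2773 [-0.0077  0.0002  0.0674] bar 0  
scene 2187 [-0.0084  0.0034  0.067 ] bar 128 [ 0.53374414 -0.04475058  0.04458404] 0.08884934171488602
wrist 27456 [-0.0129  0.0124  0.0667] bar 2843 [ 0.52842469 -0.04344755  0.04616045] 0.08845815154791052
```

{"api": "move_arm", "payload": {"motion": [[0,0,0,0,0,0],[0,0,0,0,0,0],[0,0,0,0,0,0],[0,0,-0.2,0,0,0],[0,0,-0.4,0,0,0],[0,0,-0.5,0,0,0],[0,0,-0.5,0,0,0]], "fingers": -0.48}}

```text
time: 36.95
tool_pos: [0.5172, -0.044, 0.0327]
tool_rot: [3.141, -0.001, 0.13]
contact_force: [0.8, -0.3, -0.4]
opening: 0.0239
grip_force: 0.0
```

{"api": "move_arm", "payload": {"motion": [[0,0,0,0,0,0],[0,0,0,0,0,0],[0,0,0,0,0,0],[0,0,0.08,0,0,0],[0,0,0.16,0,0,0],[0,0,0.18,0,0,0],[0,0,0.2,0,0,0],[0,0,0.2,0,0,0]], "fingers": -1}}

```text
time: 37.95
tool_pos: [0.517, -0.044, 0.0123]
tool_rot: [3.142, 0.0, 0.13]
contact_force: [0.2, -0.1, 0.2]
opening: 0.0006
grip_force: 0.0
```

```bash
python3 lid.py
```

```text
top 2801 [-0.0029 -0.0001  0.0671] bar 0  
scene 2267 [-0.0017  0.0005  0.0666] bar 208 [ 0.52920634 -0.04649896  0.06075331] 0.08485184869544223
wrist 43369 [-0.0036  0.0043  0.066 ] bar 1135 [ 0.5367041  -0.04243462  0.0458476 ] 0.06942272402906424
```

Now nearly shut (tilt about −0.002). I'll press down on the bar until the force rises, to confirm it has reached the stop.

{"api": "move_arm", "payload": {"motion": [[0,0,0.01,0,0,0],[0,0,0.02,0,0,0],[0,0,0.02,0,0,0]]}}

```text
time: 38.48
tool_pos: [0.5173, -0.0441, 0.0111]
tool_rot: [3.141, -0.001, 0.13]
contact_force: [-0.8, -0.1, 7.0]
opening: 0.0004
grip_force: 3.7
```

{"api": "move_arm", "payload": {"motion": [[0,0,0.01,0,0,0],[0,0,0.02,0,0,0],[0,0,0.02,0,0,0]]}}

```text
time: 38.85
tool_pos: [0.5175, -0.0442, 0.0107]
tool_rot: [3.141, -0.002, 0.13]
contact_force: [-6.8, 1.5, 22.4]
opening: 0.0004
grip_force: 11.1
```

{"api": "move_arm", "payload": {"motion": [[0,0,-0.1,0,0,0],[0,0,-0.4,0,0,0],[0,0,-0.7,0,0,0],[0,0,-1,0,0,0],[0,0,-1,0,0,0]]}}

```text
time: 39.48
tool_pos: [0.5185, -0.0444, 0.1105]
tool_rot: [3.14, -0.005, 0.13]
contact_force: [-0.4, -0.4, 0.3]
opening: 0.0006
grip_force: 0.0
```

{"api": "move_arm", "payload": {"motion": [[0,0.2,-0.4,0,0,0],[0,0.5,-0.8,0,0,0],[0,0.9,-0.8,0,0,0],[0,0.9,-0.8,0,0,0],[0,0.9,-0.8,0,0,0]]}}

```text
time: 40.1
tool_pos: [0.5279, -0.1327, 0.187]
tool_rot: [-3.14, 0.002, 0.129]
contact_force: [-0.2, 0.4, -0.0]
opening: 0.0005
grip_force: 0.0
```

```bash
python3 lid.py; python3 - <<'E'
from h import *
c,W,T,f=cam("scene"); save("end.png",c["image"])
E
```

```text
top 4507 [ 0.0011 -0.0004  0.0669] bar 0  
scene 4051 [ 0.0014 -0.0008  0.0663] bar 164 [ 0.51797916 -0.04663618  0.0448149 ] 0.04759135826359399
wrist 18989 [-0.0016  0.0016  0.0655] bar 540 [ 0.51939483 -0.04648195  0.04465699] 0.046244303834196254
```

View pics/end.png

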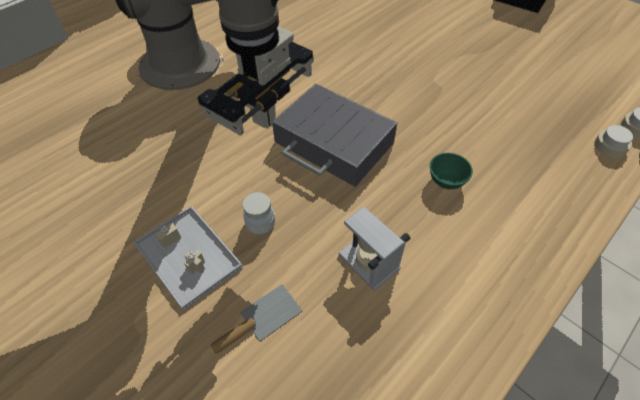

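The lid is flat and shut, both dies stand upright in the tray at (168, 235) and (193, 260), and the other objects are where they were.

```bash
python3 -c "
from cell import robot
print(robot.hand_in())"
```

```text
the job is handed in; nothing more can be done
None
```

I moved the two wrongly packed dies (a cross in a square pocket and an oblong in a round pocket) upright into the return tray, shut the lid fully, and handed the job in at about 40 s; I saw no other die, jar, bowl, holder or spatula out of place.

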